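Put the mixed-up storage-jar lids back on their own jars

TASK

The lids of the four stoneware storage jars were put back mixed up after washing: each jar wears a lid of another colour. Change them round until every jar is closed with the lid of its own colour, each lid fully home in the mouth; keep the lids upright and leave the jars standing where they are. The plugs of the lids go into food, so never lay a lid on the worktop: the small empty saucer is the one free place to put a lid down meanwhile.

Things in the scene. Friction and masses are not known exactly. Their poses are not given: they have to be found in the camera images.
- jar_cream: cream-white glazed stoneware jar, loose, about 0.55 kg, 100 mm wide, 75 mm tall; the shoulder narrows to a rim 77 mm wide at z = 75 mm round a mouth 65 mm wide. Origin: centre of its underside, z up. At the start it stands on the worktop and wears a lid of another colour; its own coloured shoulder shows all round that lid from above
- jar_blue: dark slate-blue glazed stoneware jar, loose, about 0.55 kg, 100 mm wide, 75 mm tall; the shoulder narrows to a rim 77 mm wide at z = 75 mm round a mouth 65 mm wide. Origin: centre of its underside, z up. At the start it stands on the worktop and wears a lid of another colour; its own coloured shoulder shows all round that lid from above
- jar_rust: rust-red (brown-red) glazed stoneware jar, loose, about 0.55 kg, 100 mm wide, 75 mm tall; the shoulder narrows to a rim 77 mm wide at z = 75 mm round a mouth 65 mm wide. Origin: centre of its underside, z up. At the start it stands on the worktop and wears a lid of another colour; its own coloured shoulder shows all round that lid from above
- jar_green: sage-green glazed stoneware jar, loose, about 0.55 kg, 100 mm wide, 75 mm tall; the shoulder narrows to a rim 77 mm wide at z = 75 mm round a mouth 65 mm wide. Origin: centre of its underside, z up. At the start it stands on the worktop and wears a lid of another colour; its own coloured shoulder shows all round that lid from above
- lid_cream: cream-white drop-in lid, 0.12 kg: clay plug 60 mm wide (55 at the bottom), z = 0 to 10 mm; flange 77 mm wide, z = 10 to 16 mm, that rests on a jar's rim; pale wooden knob, z = 16 to 42 mm, 27 mm wide at z = 26 to 36. Origin: centre of the plug's underside, z up. Home in a jar it is 65 mm above the jar's origin, on its axis, with 2 to 3 mm play. Every lid fits every jar
- lid_blue: dark slate-blue drop-in lid, 0.12 kg: clay plug 60 mm wide (55 at the bottom), z = 0 to 10 mm; flange 77 mm wide, z = 10 to 16 mm, that rests on a jar's rim; pale wooden knob, z = 16 to 42 mm, 27 mm wide at z = 26 to 36. Origin: centre of the plug's underside, z up. Home in a jar it is 65 mm above the jar's origin, on its axis, with 2 to 3 mm play. Every lid fits every jar
- lid_rust: rust-red (brown-red) drop-in lid, 0.12 kg: clay plug 60 mm wide (55 at the bottom), z = 0 to 10 mm; flange 77 mm wide, z = 10 to 16 mm, that rests on a jar's rim; pale wooden knob, z = 16 to 42 mm, 27 mm wide at z = 26 to 36. Origin: centre of the plug's underside, z up. Home in a jar it is 65 mm above the jar's origin, on its axis, with 2 to 3 mm play. Every lid fits every jar
- lid_green: sage-green drop-in lid, 0.12 kg: clay plug 60 mm wide (55 at the bottom), z = 0 to 10 mm; flange 77 mm wide, z = 10 to 16 mm, that rests on a jar's rim; pale wooden knob, z = 16 to 42 mm, 27 mm wide at z = 26 to 36. Origin: centre of the plug's underside, z up. Home in a jar it is 65 mm above the jar's origin, on its axis, with 2 to 3 mm play. Every lid fits every jar
- saucer: small white saucer, loose, 116 mm wide and 14 mm tall, empty at the start, standing among the jars; a lid stands flat in its middle. Origin: centre of its underside; its flat inner floor, 72 mm wide, is 4 mm above it. (Wall cabinets hang about half a metre over the back of the worktop, behind the jars: carry lids low)
Mind the look-alikes: they are no part of the job. What is shaped like the jar_blue but purple is not meant.

How it is judged:
By the outcome, as a careful person would: the job done as asked, in the order asked, and still so for the second after the job is handed in, with the robot touching nothing.
It also fails if it takes over 144 s, if anything falls off the work surface, if the arm or the gripper's body presses on something with over 40 N, if the wrist force passes 120 N, or if a joint passes its speed limit or range.

ROBOT

A 6-joint arm with a two-finger parallel gripper is mounted at the origin on a cart in front of the work surface, level with it; the furniture and walls round the work are solid. World frame = base frame: x ahead of the robot, y to its left, z up, the work surface at z = 0. Lengths are in m, angles in rad, forces in N, time in s.
With the tool pointing down it reaches from about 0.325 to 0.875 m from the base axis. Payload 4.4 kg.
Tool frame: the origin (TCP) lies between the finger pads; the fingertips stand manip.nose_length ahead of it and the grasp point (between the pads) lies 3 mm ahead of it (manip.nose_length is the distance from the TCP to the fingertips, in m); z points along the fingers, y is the line along which they close (so a half turn about z gives the same grasp; the last joint's range is limited). The gripper opens to 85 mm and grips with 20 to 120 N. Pads are 22 mm wide; open, the fingers measure 114 mm over their backs; the gripper's body (76 mm by 85 mm) begins 54 mm behind the grasp point. The pads swing forward as they close: fully open they stand 13 mm farther back than shut.
Start: joints at [-1.325, 0.207, 1.542, -0, 1.393, -0.15], TCP at [0.222, -0.53, 0.228] pointing down, gripper open.
Joint ranges: [-2.73, 2.73], [-0.86, 2.22], [0.23, 2.46], [-1.11, 4.25], [0.08, 2.63], [-2.82, 2.82]. Speed limits (rad/s): [2.79, 2.79, 3.14, 3.14, 3.14, 3.14].

INTERFACE

Orientations are given as a unit quaternion [w, x, y, z].
In Python, from workcell import manip gives the robot as it stands. The module is installed in compiled form; this text tells all that it offers.
- The arm moves only by the tool send_rows, never from a script. Its argument "motion" is a list of rows, each a list of 3 entries, a list of its own where there are three numbers: the shift along the tool's x, y, z scaled (see below), then the turn, a rotation vector about the tool's x, y, z scaled (see below), then the closure, from -1 (fully open) to 1 (shut). In form: [[[tx, ty, tz], [wx, wy, wz], fingers], ...]. A call has 1 to 10 rows; each row shifts and turns the commanded pose from where the row before left it, along the tool's axes as they then stand; what a row does not reach is not made up. The controller multiplies each number of a shift by 0.025 m and each number of a turn by 6 degrees. A row lasts 1/12 s, in which the tool goes at most 41.7 mm and 7.16 degrees, less where a joint would pass 70% of its speed; a pose out of reach is approached as far as the arm can. A call with a number of a shift or a turn outside -1 to 1 is refused whole. A call with a gripper value outside its range is refused whole. The fingers move at their own pace and stop on an object; "force" is the grip in N (left out, the last holds). Time passes only in rows, so rows that do not move let the fingers close. It gives the time, the measured TCP pose, the force, the opening and the grip force at its end, in the units of the state.
- manip.observe(): the state, without advancing time (a new reading comes with each control period).
- manip.camera(name): name is "scene" or "top" or "wrist"; returns a dict with "pixels" (384x512x3 uint8, red, green, blue), "mtx" (3x3 intrinsics, pixels), "rvec" (rotation vector, rad) and "tvec" (3), from world to camera coordinates, as OpenCV has them; the wrist camera has in their place "tool_from_camera" (4x4, takes a point from camera to tool coordinates, whose origin is the TCP and whose axes are the flange's). Camera axes: x right, y down, z forward; pixel columns grow to the right and rows downward; lengths in m; the calibration is good to about 2 mm. The wrist camera is an equidistant fisheye: a pixel r from the principal point sees the ray r / f radians off the axis. A picture is of the moment at which its call begins: read the wrist's pose just before it. There is no depth.
- manip.finish_job(): hands the job in; it is judged then, once.
Trained networks look in a picture, given as the dict that the camera call returned (one of the last four; its "shot" number tells which), for a name from the list of things; names that differ only in an ending like _2 or _b are one class to them, and where a whole thing is asked for, a point or a joint stands for the part that bears it (a point fixed in the world has none). Each returns a list of dicts, best first, with "score" (0 to 1); they miss things now and then, are a little off and sometimes report something else, mostly with a low value. They report only what shows in the picture. A call takes as long as a camera call. They do not tell look-alikes from the thing itself.
- manip.recognise(picture, thing): "box" ([left, top, width, height] in pixels, round what is visible of it).
- manip.masks_of(picture, thing): "region" (384x512 bool, what is visible of it) and "box" ([left, top, width, height] in pixels, round what is visible of it).
- manip.tip_of(picture, thing): "location" ([row, column] in pixels: a listed point, or the origin of a listed thing).
The state is a dict: "clock": time; "joints": joint angles; "qvel": joint speeds; "joint_torque": joint torques, N m; "tool_pos": TCP position; "tcp_rot": TCP orientation; "wrist_force": force on the tool from outside, world axes, zero at the start; "ft_torque": the same for the moment, N m; "grip_width": finger opening in m; "finger_force": force on a finger pad.
Only numpy, scipy, OpenCV 4.12 (cv2) and the standard library are available. Lean on these libraries where they do the work, as an engineer would, in place of code of your own. Each camera call takes 0.05 s, during which the arm holds its last target. There are 200 camera calls.

## Working session

There is one attempt and no reset: what is moved stays moved. The work goes in short steps, Python scripts to look and compute and a tool call to move; the robot and the scene stay as the last step left them, time stands still between calls to the robot, and variables do not carry over. Pictures are saved under pics/ and viewed, at most 14 in all, crops included, and the job is handed in when it is done.

Besides the shell and the picture viewer there is one more tool, called after "Request:" in YAML: its name, and indented under it one key for each argument. send_rows: Moves the arm, as the interface text tells. Its arguments: {"type":"object","properties":{"motion":{"type":"array"},"force":{"type":"number"}},"required":["motion"]}

```bash
mkdir -p pics
python3 - <<'E'
from workcell import manip
import cv2,numpy as np
s=manip.observe()
print({k:np.round(v,3) for k,v in s.items()},manip.nose_length)
ims=[]
for n in("top","scene"):
    p=manip.camera(n); cv2.imwrite(f"pics/{n}0.png",p["pixels"][...,::-1])
    print(n,p["mtx"],p["rvec"],p["tvec"])
    for t in["jar_cream","jar_blue","jar_rust","jar_green","lid_cream","lid_blue","lid_rust","lid_green","saucer"]:
        print(t,[(np.round(d["location"],1),round(d["score"],2)) for d in manip.tip_of(p,t)][:3],[(np.round(d["box"]),round(d["score"],2)) for d in manip.recognise(p,t)][:3])
E
```

```text
{'clock': np.float64(0.0), 'joints': array([-1.324,  0.207,  1.543, -0.   ,  1.393, -0.15 ]), 'qvel': array([-0.   , -0.001, -0.002, -0.   , -0.   , -0.002]), 'joint_torque': array([ 0.0000e+00, -3.8304e+01, -2.9160e+01, -0.0000e+00,  1.1000e-02,
       -0.0000e+00]), 'tool_pos': array([ 0.222, -0.53 ,  0.227]), 'tcp_rot': array([-0.001,  0.98 ,  0.197, -0.   ]), 'wrist_force': array([0.507, 0.111, 0.069]), 'ft_torque': array([-0.012,  0.002, -0.018]), 'finger_force': np.float64(0.0), 'grip_width': np.float64(0.086)} 0.022
top [[371.59113588   0.         256.61727611]
 [  0.         371.59113588 185.42838919]
 [  0.           0.           1.        ]] [ 2.16088254 -2.19454019  0.07319373] [-0.00197707  0.41887754  0.92831322]
jar_cream [(array([187.6, 389.3]), 0.64)] [(array([374., 169.,  41.,  43.]), 0.82)]
jar_blue [(array([196.5, 139.7]), 0.9), (array([246.8, 152.7]), 0.71)] [(array([130., 228.,  42.,  45.]), 0.71), (array([117., 174.,  40.,  40.]), 0.67)]
jar_rust [(array([154.6, 184.5]), 0.6), (array([192.5, 130. ]), 0.28)] [(array([164., 134.,  42.,  41.]), 0.6)]
jar_green [(ar
[... 943 characters left out ...]
.74)] [(array([203., 266.,  46.,  52.]), 0.71), (array([146., 254.,  44.,  40.]), 0.6)]
jar_rust [(array([234.7, 189.9]), 0.73)] [(array([168., 213.,  40.,  32.]), 0.79)]
jar_green [(array([184., 284.]), 0.72)] [(array([269., 165.,  29.,  27.]), 0.91)]
lid_cream [(array([212. , 188.2]), 0.73), (array([197.9, 231.1]), 0.24)] [(array([173., 198.,  30.,  26.]), 0.81)]
lid_blue [(array([166.1, 284.5]), 0.76)] [(array([274., 156.,  24.,  17.]), 0.85), (array([172., 199.,  28.,  25.]), 0.66)]
lid_rust [(array([259. , 164.6]), 0.82)] [(array([151., 242.,  34.,  24.]), 0.97)]
lid_green [] []
saucer [(array([200., 232.]), 0.71), (array([259.4, 169.8]), 0.46)] [(array([213., 188.,  37.,  18.]), 0.61)]
```

Run:
```python
import cv2
a=cv2.imread("pics/top0.png");b=cv2.imread("pics/scene0.png")
cv2.imwrite("pics/top1.png",cv2.resize(a[100:300,90:440],None,fx=2.2,fy=2.2,interpolation=cv2.INTER_CUBIC))
cv2.imwrite("pics/scene1.png",cv2.resize(b,None,fx=1.5,fy=1.5))
```

```text
(no output)
```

View pics/top1.png

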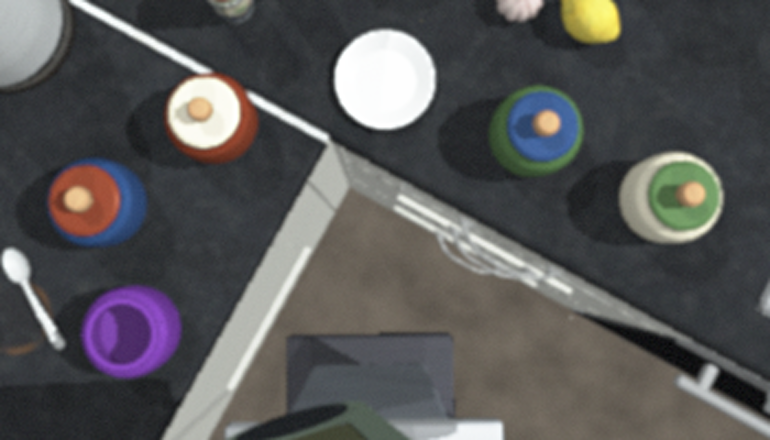

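View pics/scene1.png

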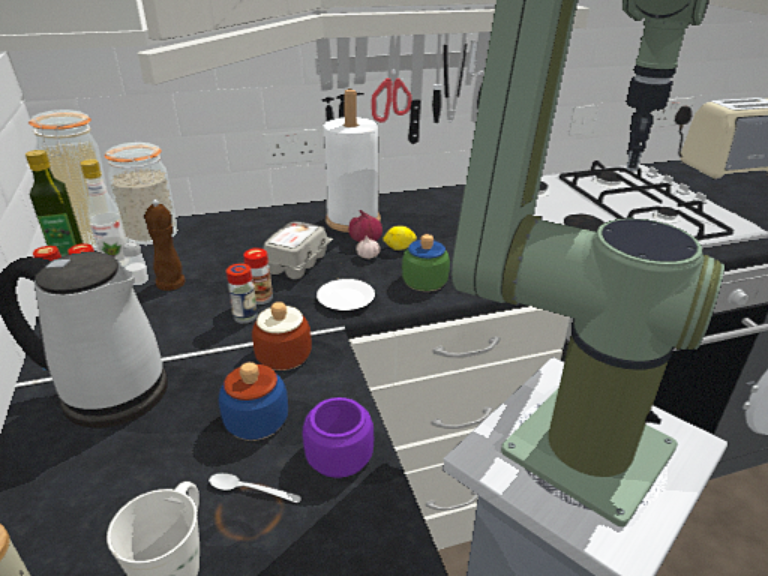

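```bash
cat > h.py <<'E'
from workcell import manip
import cv2,numpy as np
from scipy.spatial.transform import Rotation as R
def ray(p,uv,T=None):
    uv=np.atleast_2d(np.asarray(uv,float)); K=p["mtx"]
    if "rvec" in p:
        M=cv2.Rodrigues(p["rvec"])[0]; o=-M.T@p["tvec"]
        return o,(np.c_[uv,np.ones(len(uv))]@np.linalg.inv(K).T)@M
    a=np.c_[(uv[:,0]-K[0,2])/K[0,0],(uv[:,1]-K[1,2])/K[1,1]]; r=np.linalg.norm(a,axis=1,keepdims=True)
    d=np.c_[a/np.maximum(r,1e-9)*np.sin(r),np.cos(r)]
    W=T@p["tool_from_camera"]; return W[:3,3],d@W[:3,:3].T
def plane(p,uv,z,T=None):
    o,d=ray(p,uv,T); return (o+d*((z-o[2])/d[:,2])[:,None])[:,:2]
def toolT():
    s=manip.observe(); q=s["tcp_rot"]; T=np.eye(4); T[:3,:3]=R.from_quat([*q[1:],q[0]]).as_matrix(); T[:3,3]=s["tool_pos"]; return T
def circ(xy):
    """robust circle fit to contour points"""
    from scipy.optimize import least_squares
    f=least_squares(lambda c:np.hypot(*(xy-c[:2]).T)-c[2],[*np.median(xy,0),.04],loss="soft_l1",f_scale=.001); return f.x
def fit(p,m,z,T=None):
    """circle through the hull of a mask, at height z"""
    c=max(cv2.findContours(m.astype(np.uint8),cv2.RETR_EXTERNAL,cv2.CHAIN_APPROX_NONE)[0],key=cv2.contourArea)
    h=np.zeros(m.shape,np.uint8); cv2.fillConvexPoly(h,cv2.convexHull(c),1)
    c=cv2.findContours(h,cv2.RETR_EXTERNAL,cv2.CHAIN_APPROX_NONE)[0][0][:,0]
    return circ(plane(p,c,z,T))
def go(xyz):
    """tool-axes shift to a world target, in units of 25 mm"""
    T=toolT(); return np.round(T[:3,:3].T@(np.array(xyz)-T[:3,3])/.025,2)
E
python3 - <<'E'
from h import *
p=manip.camera("top")
hsv=cv2.cvtColor(p["pixels"],cv2.COLOR_RGB2HSV)
print("cam",ray(p,[0,0])[0])
for t,z in[("lid_cream",.08),("lid_blue",.08),("lid_rust",.08),("lid_green",.08),("jar_cream",.04),("jar_blue",.04),("jar_rust",.04),("jar_green",.04),("saucer",.014)]:
    for d in manip.masks_of(p,t)[:2]:
        print(t,round(d["score"],2),d["box"],np.round(fit(p,d["region"],z),4))
w=manip.camera("wrist"); print(w["tool_from_camera"],w["mtx"])
E
```

```text
cam [ 0.3464207  -0.01681749  0.95756859]
lid_cream 0.74 [167.9, 134.7, 32.4, 31.2] [0.4999 0.1664 0.0369]
lid_blue 0.88 [319.4, 143.4, 33.0, 29.5] [ 0.4781 -0.1991  0.0361]
lid_green 0.92 [383.3, 169.5, 34.6, 32.7] [ 0.4014 -0.3473  0.0377]
jar_cream 0.81 [371.3, 168.0, 40.4, 41.8] [ 0.4003 -0.341   0.048 ]
jar_blue 0.83 [114.9, 177.8, 41.9, 37.0] [0.4047 0.2897 0.0469]
jar_blue 0.8 [126.7, 227.5, 43.2, 45.5] [0.2625 0.2575 0.0515]
jar_rust 0.56 [166.3, 134.4, 43.6, 42.2] [0.4983 0.1632 0.0486]
jar_green 0.71 [311.2, 137.8, 42.1, 43.4] [ 0.477  -0.1954  0.0486]
saucer 0.82 [242.2, 116.9, 44.4, 39.5] [ 0.5476 -0.0312  0.0569]
[[-1.66788250e-04 -9.66003430e-01 -2.58529195e-01  6.58898326e-02]
 [ 9.99999839e-01 -3.01250961e-04  4.80492112e-04 -2.69733975e-04]
 [-5.42039197e-04 -2.58529073e-01  9.66003325e-01 -1.44957009e-01]
 [ 0.00000000e+00  0.00000000e+00  0.00000000e+00  1.00000000e+00]] [[297.31863964   0.         257.6906431 ]
 [  0.         297.31863964 186.77765969]
 [  0.           0.           1.        ]]
```

```bash
python3 -c "
from h import *
print(go([.4014,-.3473,.2]))"
```

```text
[ 9.44 -3.98  1.12]
```

Request:
send_rows:
  motion:
    - [[0.94,-0.4,0.11],[0,0,0],-1]
    - [[0.94,-0.4,0.11],[0,0,0],-1]
    - [[0.94,-0.4,0.11],[0,0,0],-1]
    - [[0.94,-0.4,0.11],[0,0,0],-1]
    - [[0.94,-0.4,0.11],[0,0,0],-1]
    - [[0.94,-0.4,0.11],[0,0,0],-1]
    - [[0.94,-0.4,0.11],[0,0,0],-1]
    - [[0.94,-0.4,0.11],[0,0,0],-1]
    - [[0.94,-0.4,0.11],[0,0,0],-1]
    - [[0.94,-0.4,0.11],[0,0,0],-1]
  force: 30

```text
clock: 3.28
tool_pos: [0.4011, -0.3463, 0.2004]
tcp_rot: [0.0, 0.98, 0.197, 0.0]
wrist_force: [1.2, -0.9, -0.2]
grip_width: 0.0856
finger_force: 0.0
```

Request:
send_rows:
  motion:
    - [[0,0,0],[0,0,0],-1]
    - [[0,0,0],[0,0,0],-1]
    - [[0,0,0],[0,0,0],-1]

```text
clock: 3.53
tool_pos: [0.4002, -0.3476, 0.2005]
tcp_rot: [0.0, 0.98, 0.197, -0.0]
wrist_force: [-0.5, -0.3, 0.3]
grip_width: 0.0853
finger_force: 0.0
```

```bash
cat >> h.py <<'E'
def knob(w,T,guess,z=.1):
    """knob by wood colour near the guess (world xy at height z): centroid of mask, and view png"""
    hsv=cv2.cvtColor(w["pixels"],cv2.COLOR_RGB2HSV)
    m=cv2.inRange(hsv,(5,50,120),(22,200,255)); m=cv2.morphologyEx(m,cv2.MORPH_OPEN,np.ones((3,3)))
    n,l,s,c=cv2.connectedComponentsWithStats(m); out=[]
    for i in range(1,n):
        if s[i,4]>60:
            f=fit(w,l==i,z,T); out.append((np.hypot(*(f[:2]-guess)),f,s[i]))
    return sorted(out,key=lambda a:a[0])
def look(lid,guess,name=None,dz=.065,jar=None):
    T=toolT(); w=manip.camera("wrist")
    if name: cv2.imwrite(f"pics/{name}.png",w["pixels"][...,::-1])
    print("tcp",np.round(T[:3,3],4))
    for k in knob(w,T,np.array(guess),dz+.034)[:2]: print("knob",np.round(k[1],4),k[2])
    for t,z in((lid,dz+.015),(jar,.04)):
        if t:
            for d in manip.masks_of(w,t)[:2]: print(t,round(d["score"],2),d["box"],np.round(fit(w,d["region"],z,T),4))
E
python3 -c "
from h import *
look('lid_green',[.4014,-.3473],'w1',jar='jar_cream')"
```

```text
tcp [ 0.4002 -0.3476  0.2005]
knob [ 0.4034 -0.349   0.0132] [246 169  30  31 742]
knob [ 0.4804 -0.2023  0.0139] [124  27  31  29 709]
lid_green 0.76 [222.6, 140.6, 79.3, 75.7] [ 0.4036 -0.3488  0.0375]
jar_cream 0.59 [213.3, 125.0, 95.8, 91.0] [ 0.4014 -0.3502  0.0512]
jar_cream 0.37 [112.5, 9.8, 70.3, 72.7] [ 0.4836 -0.1841  0.0429]
```

View pics/w1.png

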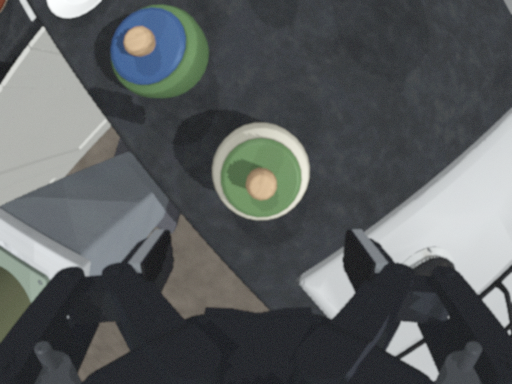

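Request:
send_rows:
  motion:
    - [[0.1,0.1,0.5],[0,0,0],-1]
    - [[0,0,0.8],[0,0,0],-1]
    - [[0,0,0.8],[0,0,0],-1]
    - [[0,0,0.8],[0,0,0],-1]
    - [[0,0,0.5],[0,0,0],-1]
    - [[0,0,0.3],[0,0,0],-0.4]
    - [[0,0,0.08],[0,0,0],0]
    - [[0,0,0],[0,0,0],0.2]
    - [[0,0,0],[0,0,0],0.5]
    - [[0,0,0],[0,0,0],1]

```text
clock: 4.52
tool_pos: [0.4042, -0.3495, 0.107]
tcp_rot: [0.001, 0.98, 0.197, 0.001]
wrist_force: [0.2, 0.1, 0.9]
grip_width: 0.0255
finger_force: 0.0
```

Request:
send_rows:
  motion:
    - [[0,0,0],[0,0,0],1]
    - [[0,0,0],[0,0,0],1]
    - [[0,0,0],[0,0,0],1]
    - [[0,0,0],[0,0,0],1]

```text
clock: 4.85
tool_pos: [0.4037, -0.3488, 0.1062]
tcp_rot: [0.0, 0.98, 0.197, 0.0]
wrist_force: [-0.3, 0.2, -0.3]
grip_width: 0.0005
finger_force: 0.0
```

```bash
python3 -c "
from h import *
look('lid_green',[.4014,-.3473],'w2')"
```

```text
tcp [ 0.4037 -0.3488  0.1062]
knob [ 0.4095 -0.3465  0.0098] [236 205  46  26 637]
knob [ 0.4799 -0.2038  0.0155] [  57    0   47   40 1513]
lid_green 0.76 [202.0, 160.3, 117.8, 96.1] [ 0.4058 -0.348   0.0365]
```

View pics/w2.png

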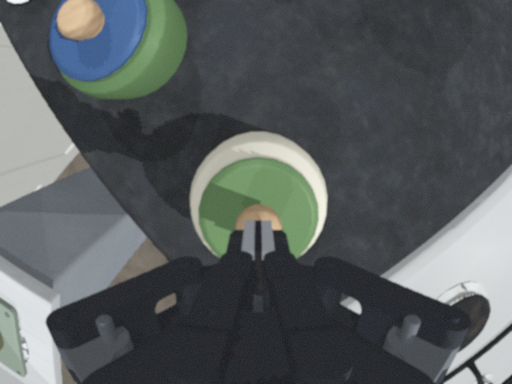

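```bash
python3 -c "
from h import *
s=manip.observe();print(manip.nose_length,s['grip_width'],s['wrist_force'],s['joints'])"
```

```text
0.022 0.00034875598829040786 [ 0.15729242 -0.24715297  0.02021039] [-8.74761728e-01  2.53617373e-01  1.75662103e+00 -1.32053958e-05
  1.13109192e+00  2.99192448e-01]
```

Request:
send_rows:
  motion:
    - [[0,0,0.04],[0,0,0],1]
    - [[0,0,0.04],[0,0,0],1]
    - [[0,0,0],[0,0,0],1]

```text
clock: 5.2
tool_pos: [0.4036, -0.3487, 0.1038]
tcp_rot: [0.0, 0.98, 0.197, 0.0]
wrist_force: [-0.5, -0.4, 0.3]
grip_width: -0.0
finger_force: 0.0
```

Request:
send_rows:
  motion:
    - [[0,0,0.04],[0,0,0],1]
    - [[0,0,0.04],[0,0,0],1]
    - [[0,0,0],[0,0,0],1]

```text
clock: 5.45
tool_pos: [0.4037, -0.3487, 0.1037]
tcp_rot: [-0.0, 0.98, 0.197, -0.0]
wrist_force: [-2.9, 3.1, 12.4]
grip_width: -0.0001
finger_force: 5.5
```

Request:
send_rows:
  motion:
    - [[0,0,-0.2],[0,0,0],1]
    - [[0,0,0],[0,0,0],-0.2]
    - [[0,0,0],[0,0,0],-0.2]
    - [[0,0,0],[0,0,0],-0.2]
    - [[0,0,0],[0,0,0],-0.2]
    - [[0,0,0],[0,0,0],-0.2]
    - [[0,0,0],[0,0,0],-0.2]
    - [[0,0,0.3],[0,0,0],-0.2]
    - [[0,0,0.35],[0,0,0],-0.2]
    - [[0,0,0.31],[0,0,0],-0.2]

```text
clock: 6.28
tool_pos: [0.4033, -0.3483, 0.0817]
tcp_rot: [-0.0, 0.98, 0.197, -0.0]
wrist_force: [0.3, -0.6, -0.4]
grip_width: 0.0511
finger_force: 0.0
```

Request:
send_rows:
  motion:
    - [[0,0,0],[0,0,0],0]
    - [[0,0,0],[0,0,0],0.2]
    - [[0,0,0],[0,0,0],0.4]
    - [[0,0,0],[0,0,0],1]
    - [[0,0,0],[0,0,0],1]
    - [[0,0,0],[0,0,0],1]

```text
clock: 6.78
tool_pos: [0.4036, -0.3487, 0.0831]
tcp_rot: [0.0, 0.98, 0.197, 0.0]
wrist_force: [-0.1, 0.7, -1.6]
grip_width: 0.0254
finger_force: 29.5
```

Request:
send_rows:
  motion:
    - [[0,0,-0.2],[0,0,0],1]
    - [[0,0,-0.4],[0,0,0],1]
    - [[0,0,-0.6],[0,0,0],1]
    - [[0,0,-0.8],[0,0,0],1]
    - [[0,0,-0.8],[0,0,0],1]
    - [[0,0,-0.8],[0,0,0],1]
    - [[0,0,-0.4],[0,0,0],1]
    - [[0,0,0],[0,0,0],1]

```text
clock: 7.45
tool_pos: [0.4052, -0.3505, 0.1869]
tcp_rot: [0.003, 0.98, 0.197, 0.002]
wrist_force: [-0.2, -0.6, -1.2]
grip_width: 0.0255
finger_force: 29.6
```

```bash
python3 -c "
from h import *
print(manip.observe()['wrist_force'])
look('lid_green',[.4014,-.3473],'w3',dz=.165,jar='jar_cream')
print(go([.55,-.033,.19]))"
```

```text
[-0.15907957 -0.55578912 -1.19639231]
tcp [ 0.4052 -0.3505  0.1869]
knob [ 0.4036 -0.3509  0.0144] [ 233  218   51   58 2323]
knob [ 0.4739 -0.2545  0.0081] [111  28  33  30 773]
lid_green 0.75 [191.3, 162.8, 136.5, 127.4] [ 0.4048 -0.3506  0.0382]
jar_cream 0.58 [204.4, 130.0, 102.2, 53.0] [ 0.4164 -0.343   0.0385]
[10.29 -9.35 -0.31]
```

View pics/w3.png

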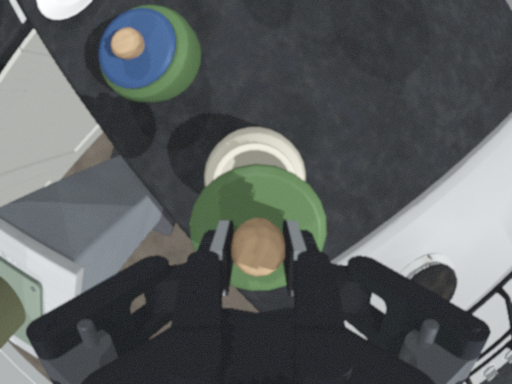

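Request:
send_rows:
  motion:
    - [[0.4,-0.35,0],[0,0,0],1]
    - [[0.9,-0.8,0],[0,0,0],1]
    - [[0.95,-0.86,0],[0,0,0],1]
    - [[0.95,-0.86,0],[0,0,0],1]
    - [[0.95,-0.86,0],[0,0,0],1]
    - [[0.95,-0.86,0],[0,0,0],1]
    - [[0.95,-0.86,0],[0,0,0],1]
    - [[0.95,-0.86,0],[0,0,0],1]
    - [[0.95,-0.86,0],[0,0,0],1]
    - [[0.95,-0.86,0],[0,0,0],1]

```text
clock: 8.43
tool_pos: [0.5305, -0.0745, 0.1812]
tcp_rot: [-0.001, 0.98, 0.197, -0.001]
wrist_force: [-0.2, -0.8, -1.3]
grip_width: 0.0255
finger_force: 29.7
```

Request:
send_rows:
  motion:
    - [[0.9,-0.8,0],[0,0,0],1]
    - [[0.4,-0.4,0],[0,0,0],1]
    - [[0,0,0],[0,0,0],1]
    - [[0,0,0],[0,0,0],1]

```text
clock: 8.77
tool_pos: [0.5486, -0.0357, 0.1813]
tcp_rot: [-0.001, 0.98, 0.198, -0.002]
wrist_force: [0.4, -0.8, -2.2]
grip_width: 0.0256
finger_force: 29.7
```

```bash
python3 -c "
from h import *
T=toolT();print(T[:3,3])
w=manip.camera('wrist'); t=manip.camera('top')
cv2.imwrite('pics/w4.png',w['pixels'][...,::-1])
for p in(w,t):
  for d in manip.masks_of(p,'saucer')[:2]: print('saucer',round(d['score'],2),d['box'],np.round(fit(p,d['region'],.013,T),4))
  for d in manip.masks_of(p,'lid_green')[:2]: print('lid',round(d['score'],2),d['box'],np.round(fit(p,d['region'],.183,T),4))
"
```

```text
[ 0.54858222 -0.03570653  0.18134933]
saucer 0.69 [202.8, 115.6, 108.2, 67.8] [ 0.5601 -0.0265  0.0487]
lid 0.75 [190.6, 162.4, 136.8, 127.7] [ 0.5516 -0.0343  0.0363]
saucer 0.65 [242.9, 128.4, 43.3, 16.1] [ 0.5419 -0.0734  0.0147]
lid 0.91 [251.0, 114.0, 35.1, 23.5] [ 0.5299 -0.0402  0.0281]
lid 0.5 [167.5, 132.8, 29.1, 28.9] [0.4825 0.1484 0.032 ]
```

View pics/w4.png

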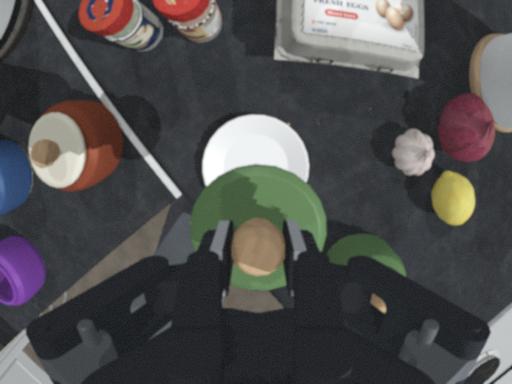

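```bash
cat >> h.py <<'E'
def arc(p,m,z,r,rowmax,T=None):
    """centre of a circle of known radius through the mask outline above image row rowmax"""
    from scipy.optimize import least_squares
    c=max(cv2.findContours(m.astype(np.uint8),cv2.RETR_EXTERNAL,cv2.CHAIN_APPROX_NONE)[0],key=cv2.contourArea)[:,0]
    xy=plane(p,c[c[:,1]<rowmax],z,T)
    f=least_squares(lambda q:np.hypot(*(xy-q).T)-r,xy.mean(0)-T[:2,0]*.02,loss="soft_l1",f_scale=.001); return f.x
E
python3 -c "
from h import *
T=toolT()
w=manip.camera('wrist')
d=manip.masks_of(w,'saucer')[0]
for rm in(150,160,168):
  c=arc(w,d['region'],.0135,.058,rm,T);print(c)
m=cv2.inRange(cv2.cvtColor(w['pixels'],cv2.COLOR_RGB2HSV),(0,0,170),(180,40,255));m[:, :190]=0;m[:,320:]=0;m[:105]=0;m[200:]=0
print(arc(w,m,.0135,.058,160,T),go([*c,.0225]))
"
```

```text
[ 0.54812498 -0.0320405 ]
[ 0.54808709 -0.03205043]
[ 0.54765069 -0.03209312]
[ 0.54869038 -0.03188433] [ 0.03 -0.25  6.42]
```

Request:
send_rows:
  motion:
    - [[0.03,-0.15,0.3],[0,0,0],1]
    - [[0,0,0.7],[0,0,0],1]
    - [[0,0,0.9],[0,0,0],1]
    - [[0,0,0.9],[0,0,0],1]
    - [[0,0,0.9],[0,0,0],1]
    - [[0,0,0.9],[0,0,0],1]
    - [[0,0,0.8],[0,0,0],1]
    - [[0,0,0.5],[0,0,0],1]
    - [[0,0,0.2],[0,0,0],1]
    - [[0,0,0],[0,0,0],1]

```text
clock: 10.0
tool_pos: [0.5476, -0.0332, 0.0289]
tcp_rot: [-0.001, 0.98, 0.197, -0.001]
wrist_force: [0.3, -0.9, -1.9]
grip_width: 0.0254
finger_force: 29.7
```

Request:
send_rows:
  motion:
    - [[0,0,0.06],[0,0,0],1]
    - [[0,0,0.06],[0,0,0],1]
    - [[0,0,0],[0,0,0],1]

```text
clock: 10.25
tool_pos: [0.5499, -0.0338, 0.0285]
tcp_rot: [0.001, 0.98, 0.197, 0.001]
wrist_force: [0.9, 0.3, -1.3]
grip_width: 0.0258
finger_force: 29.7
```

Request:
send_rows:
  motion:
    - [[0,0,0.06],[0,0,0],1]
    - [[0,0,0.06],[0,0,0],1]
    - [[0,0,0],[0,0,0],1]
    - [[0,0,0],[0,0,0],1]

```text
clock: 10.58
tool_pos: [0.5488, -0.0335, 0.0244]
tcp_rot: [0.0, 0.98, 0.197, 0.0]
wrist_force: [-0.4, 0.6, -0.4]
grip_width: 0.0253
finger_force: 29.7
```

```bash
python3 -c "
from h import *
s=manip.observe();print(s['tool_pos'],s['wrist_force'])"
```

```text
[ 0.54879047 -0.03350778  0.02444504] [-0.40221992  0.58372805 -0.35271936]
```

Request:
send_rows:
  motion:
    - [[0,0,0.06],[0,0,0],1]
    - [[0,0,0.03],[0,0,0],1]
    - [[0,0,0],[0,0,0],1]

```text
clock: 10.83
tool_pos: [0.5486, -0.0335, 0.0219]
tcp_rot: [-0.0, 0.98, 0.197, -0.0]
wrist_force: [0.0, -0.4, -1.7]
grip_width: 0.0253
finger_force: 29.7
```

Request:
send_rows:
  motion:
    - [[0,0,0.05],[0,0,0],1]
    - [[0,0,0.03],[0,0,0],1]
    - [[0,0,0],[0,0,0],1]

```text
clock: 11.08
tool_pos: [0.5489, -0.0335, 0.0215]
tcp_rot: [-0.0, 0.98, 0.197, -0.0]
wrist_force: [-4.2, 1.2, 8.4]
grip_width: 0.0256
finger_force: 30.7
```

Request:
send_rows:
  motion:
    - [[0,0,-0.05],[0,0,0],0.3]
    - [[0,0,0],[0,0,0],0]
    - [[0,0,0],[0,0,0],-0.2]
    - [[0,0,0],[0,0,0],-0.2]
    - [[0,0,-0.4],[0,0,0],-0.2]
    - [[0,0,-0.8],[0,0,0],-0.2]
    - [[0,0,-0.9],[0,0,0],-0.2]
    - [[0,0,-0.9],[0,0,0],-0.2]
    - [[0,0,-0.9],[0,0,0],-0.2]
    - [[0,0,-0.9],[0,0,0],-0.2]

```text
clock: 11.92
tool_pos: [0.5488, -0.0335, 0.1431]
tcp_rot: [0.0, 0.98, 0.197, 0.0]
wrist_force: [0.4, 0.2, 0.1]
grip_width: 0.0513
finger_force: 0.0
```

Request:
send_rows:
  motion:
    - [[0.1,-0.5,-0.6],[0,0,0],-0.2]
    - [[0.14,-0.9,0],[0,0,0],-0.2]
    - [[0.14,-0.9,0],[0,0,0],-0.2]
    - [[0.14,-0.9,0],[0,0,0],-0.2]
    - [[0.14,-0.9,0],[0,0,0],-0.2]
    - [[0.14,-0.9,0],[0,0,0],-0.2]
    - [[0.14,-0.9,0],[0,0,0],-0.2]
    - [[0.14,-0.9,0],[0,0,0],-0.2]
    - [[0.14,-0.9,0],[0,0,0],-0.2]
    - [[0.05,-0.3,0],[0,0,0],-0.2]

```text
clock: 12.75
tool_pos: [0.4999, 0.1657, 0.157]
tcp_rot: [-0.001, 0.98, 0.198, 0.0]
wrist_force: [0.0, -0.2, 0.0]
grip_width: 0.0512
finger_force: 0.0
```

Request:
send_rows:
  motion:
    - [[0,0,0],[0,0,0],-0.2]
    - [[0,0,0],[0,0,0],-0.2]
    - [[0,0,0],[0,0,0],-0.2]

```text
clock: 13.0
tool_pos: [0.5012, 0.1623, 0.1566]
tcp_rot: [0.0, 0.98, 0.197, 0.0]
wrist_force: [1.1, 0.3, -0.4]
grip_width: 0.0513
finger_force: 0.0
```

```bash
python3 -c "
from h import *
look('lid_cream',[.501,.163],'w5',jar='jar_rust')
t=manip.camera('top')
for d in manip.masks_of(t,'lid_green')[:2]: print('lid_green',d['box'],np.round(fit(t,d['region'],.019),4))
for d in manip.masks_of(t,'saucer')[:2]: print('saucer',d['box'],np.round(fit(t,d['region'],.0135),4))
"
```

```text
tcp [0.5012 0.1623 0.1566]
knob [0.5039 0.1677 0.0132] [ 235  178   36   37 1053]
knob [0.5284 0.1603 0.0245] [ 240  130   70   85 1086]
lid_cream 0.66 [205.3, 138.8, 94.3, 95.0] [0.5037 0.1674 0.0376]
jar_rust 0.89 [201.4, 121.2, 110.5, 102.0] [0.5028 0.1669 0.0502]
jar_rust 0.37 [403.0, 170.5, 54.3, 67.0] [ 0.5495 -0.0143  0.0357]
lid_green [252.1, 119.5, 28.8, 31.5] [ 0.5461 -0.0323  0.0373]
saucer [242.5, 114.9, 45.0, 43.6] [ 0.5477 -0.0304  0.0567]
```

View pics/w5.png

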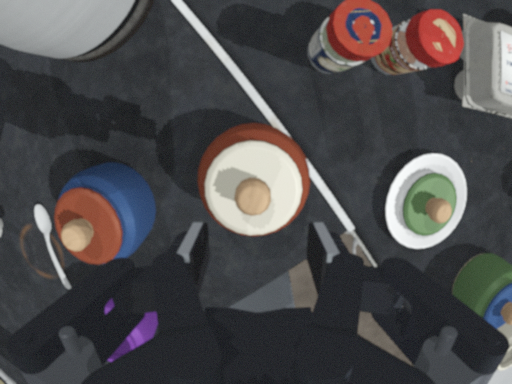

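Request:
send_rows:
  motion:
    - [[0.18,-0.15,0],[0,0,0],-0.2]
    - [[0,0,0.5],[0,0,0],-0.2]
    - [[0,0,0.8],[0,0,0],-0.2]
    - [[0,0,0.8],[0,0,0],-0.2]
    - [[0,0,0.6],[0,0,0],-0.2]
    - [[0,0,0.24],[0,0,0],-0.2]
    - [[0,0,0],[0,0,0],0.1]
    - [[0,0,0],[0,0,0],0.3]
    - [[0,0,0],[0,0,0],0.5]
    - [[0,0,0],[0,0,0],1]

```text
clock: 14.13
tool_pos: [0.5045, 0.1687, 0.084]
tcp_rot: [0.0, 0.98, 0.197, 0.001]
wrist_force: [0.4, -0.5, -1.3]
grip_width: 0.0256
finger_force: 29.5
```

Request:
send_rows:
  motion:
    - [[0,0,0],[0,0,0],1]
    - [[0,0,0],[0,0,0],1]
    - [[0,0,0],[0,0,0],1]

```text
clock: 14.38
tool_pos: [0.5042, 0.1686, 0.0838]
tcp_rot: [-0.0, 0.98, 0.197, 0.001]
wrist_force: [-0.7, -0.3, 1.7]
grip_width: 0.0257
finger_force: 29.8
```

Request:
send_rows:
  motion:
    - [[0,0,-0.3],[0,0,0],1]
    - [[0,0,-0.6],[0,0,0],1]
    - [[0,0,-0.9],[0,0,0],1]
    - [[0,0,-0.9],[0,0,0],1]
    - [[0,0,-0.9],[0,0,0],1]
    - [[-0.35,0.45,-0.4],[0,0,0],1]
    - [[-0.7,0.85,0],[0,0,0],1]
    - [[-0.75,0.9,0],[0,0,0],1]
    - [[-0.75,0.9,0],[0,0,0],1]
    - [[-0.75,0.9,0],[0,0,0],1]

```text
clock: 15.22
tool_pos: [0.4654, 0.0434, 0.1833]
tcp_rot: [0.0, 0.98, 0.198, 0.0]
wrist_force: [0.8, -1.2, -1.6]
grip_width: 0.0256
finger_force: 29.7
```

Request:
send_rows:
  motion:
    - [[-0.75,0.9,0],[0,0,0],1]
    - [[-0.75,0.9,0],[0,0,0],1]
    - [[-0.75,0.9,0],[0,0,0],1]
    - [[-0.75,0.9,0],[0,0,0],1]
    - [[-0.75,0.9,0],[0,0,0],1]
    - [[-0.75,0.9,0],[0,0,0],1]
    - [[-0.75,0.9,0],[0,0,0],1]
    - [[-0.75,0.9,0],[0,0,0],1]
    - [[-0.75,0.9,0],[0,0,0],1]
    - [[-0.75,0.9,0],[0,0,0],1]

```text
clock: 16.05
tool_pos: [0.3793, -0.2368, 0.1833]
tcp_rot: [0.0, 0.98, 0.197, 0.0]
wrist_force: [0.4, -0.0, -1.0]
grip_width: 0.0254
finger_force: 29.7
```

Request:
send_rows:
  motion:
    - [[-0.75,0.9,0],[0,0,0],1]
    - [[-0.75,0.9,0],[0,0,0],1]
    - [[-0.75,0.9,0],[0,0,0],1]
    - [[-0.75,0.9,0],[0,0,0],1]
    - [[-0.3,0.35,0],[0,0,0],1]
    - [[0,0,0],[0,0,0],1]
    - [[0,0,0],[0,0,0],1]
    - [[0,0,0],[0,0,0],1]

```text
clock: 16.72
tool_pos: [0.3423, -0.3573, 0.1827]
tcp_rot: [-0.001, 0.98, 0.197, 0.0]
wrist_force: [0.5, 0.1, -1.1]
grip_width: 0.0254
finger_force: 29.8
```

```bash
python3 -c "
from h import *
T=toolT()
look('lid_cream',[.4014,-.3473],'w6',dz=.166,jar='jar_cream')
print(manip.observe()['joints'])
"
```

```text
tcp [ 0.3423 -0.3573  0.1827]
knob [ 0.3431 -0.3566  0.0136] [ 234  219   49   56 2223]
lid_cream 0.64 [189.6, 163.2, 135.0, 125.2] [ 0.3437 -0.3564  0.0365]
jar_cream 0.61 [222.7, 67.2, 104.4, 101.0] [ 0.4034 -0.3497  0.0512]
[-9.81677124e-01  7.98322386e-02  1.78319744e+00  2.62889420e-04
  1.27912116e+00  1.90581055e-01]
```

View pics/w6.png

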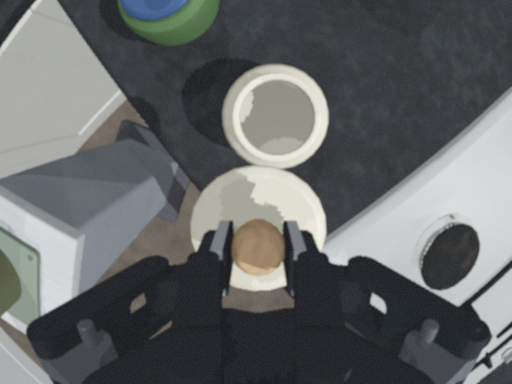

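Request:
send_rows:
  motion:
    - [[0.35,0.1,0],[0,0,0],1]
    - [[0.7,0.2,0],[0,0,0],1]
    - [[0.8,0.22,0],[0,0,0],1]
    - [[0.5,0.15,0.3],[0,0,0],1]
    - [[0,0,0.7],[0,0,0],1]
    - [[0,0,0.8],[0,0,0],1]
    - [[0,0,0.8],[0,0,0],1]
    - [[0,0,0.5],[0,0,0],1]
    - [[0,0,0.2],[0,0,0],1]
    - [[0,0,0],[0,0,0],1]

```text
clock: 17.7
tool_pos: [0.4027, -0.3498, 0.0988]
tcp_rot: [-0.002, 0.98, 0.198, -0.001]
wrist_force: [-0.2, 0.3, -1.7]
grip_width: 0.0256
finger_force: 29.8
```

Request:
send_rows:
  motion:
    - [[0,0,0.1],[0,0,0],1]
    - [[0,0,0.1],[0,0,0],1]
    - [[0,0,0.1],[0,0,0],1]
    - [[0,0,0],[0,0,0],1]
    - [[0,0,0],[0,0,0],1]

```text
clock: 18.12
tool_pos: [0.403, -0.3516, 0.0933]
tcp_rot: [0.0, 0.98, 0.197, 0.0]
wrist_force: [-0.2, -0.7, -1.4]
grip_width: 0.0256
finger_force: 29.8
```

Request:
send_rows:
  motion:
    - [[0.02,-0.04,0.06],[0,0,0],1]
    - [[0,0,0.08],[0,0,0],1]
    - [[0,0,0.08],[0,0,0],1]
    - [[0,0,0],[0,0,0],1]
    - [[0,0,0],[0,0,0],1]

```text
clock: 18.53
tool_pos: [0.4027, -0.3501, 0.0871]
tcp_rot: [-0.0, 0.98, 0.197, -0.0]
wrist_force: [-0.2, -0.4, -1.1]
grip_width: 0.0257
finger_force: 29.8
```

Request:
send_rows:
  motion:
    - [[0,0,0.05],[0,0,0],1]
    - [[0,0,0.05],[0,0,0],1]
    - [[0,0,0],[0,0,0],1]
    - [[0,0,0],[0,0,0],1]

```text
clock: 18.87
tool_pos: [0.4028, -0.3502, 0.0847]
tcp_rot: [-0.0, 0.98, 0.197, -0.0]
wrist_force: [-0.3, -0.1, -1.1]
grip_width: 0.0256
finger_force: 29.8
```

Request:
send_rows:
  motion:
    - [[0,0,0.04],[0,0,0],1]
    - [[0,0,0.03],[0,0,0],1]
    - [[0,0,0],[0,0,0],1]

```text
clock: 19.12
tool_pos: [0.403, -0.3504, 0.0838]
tcp_rot: [0.0, 0.98, 0.197, 0.0]
wrist_force: [-0.1, 0.7, 3.2]
grip_width: 0.0252
finger_force: 30.2
```

Request:
send_rows:
  motion:
    - [[0,0,0],[0,0,0],0.3]
    - [[0,0,0],[0,0,0],0]
    - [[0,0,0],[0,0,0],-0.2]
    - [[0,0,0],[0,0,0],-0.2]
    - [[0,0,-0.4],[0,0,0],-0.2]
    - [[0,0,-0.8],[0,0,0],-0.2]
    - [[0,0,-0.9],[0,0,0],-0.2]
    - [[0,0,-0.9],[0,0,0],-0.2]
    - [[0,0,0],[0,0,0],-0.2]
    - [[0,0,0],[0,0,0],-0.2]

```text
clock: 19.95
tool_pos: [0.404, -0.3515, 0.1606]
tcp_rot: [0.002, 0.98, 0.197, 0.001]
wrist_force: [0.2, 0.6, -0.5]
grip_width: 0.0511
finger_force: 0.0
```

```bash
python3 -c "
from h import *
look('lid_cream',[.4014,-.3473],'w7',jar='jar_cream')
print(go([.408,.291,.16]))
"
```

```text
tcp [ 0.404  -0.3515  0.1606]
knob [ 0.4024 -0.3501  0.0131] [238 184  35  36 990]
knob [ 0.4802 -0.2026  0.0145] [ 96  18  36  34 952]
lid_cream 0.94 [206.1, 146.8, 97.1, 91.6] [ 0.4025 -0.3505  0.0377]
jar_cream 0.78 [198.0, 129.7, 111.4, 98.6] [ 0.4024 -0.3493  0.0509]
jar_cream 0.48 [85.0, 0.8, 78.6, 86.2] [ 0.4831 -0.1809  0.044 ]
[ 10.11 -23.54  -0.07]
```

View pics/w7.png

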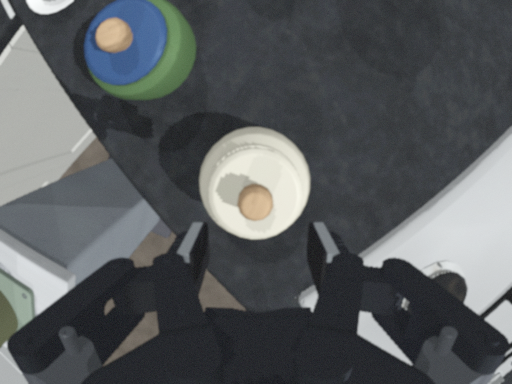

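Cream lid (knob at 256,203) sits flat and centred in the cream jar. Next is the rust lid on the blue jar.

Request:
send_rows:
  motion:
    - [[0.2,-0.5,0],[0,0,0],-0.2]
    - [[0.4,-0.92,0],[0,0,0],-0.2]
    - [[0.4,-0.92,0],[0,0,0],-0.2]
    - [[0.4,-0.92,0],[0,0,0],-0.2]
    - [[0.4,-0.92,0],[0,0,0],-0.2]
    - [[0.4,-0.92,0],[0,0,0],-0.2]
    - [[0.4,-0.92,0],[0,0,0],-0.2]
    - [[0.4,-0.92,0],[0,0,0],-0.2]
    - [[0.4,-0.92,0],[0,0,0],-0.2]
    - [[0.4,-0.92,0],[0,0,0],-0.2]

```text
clock: 20.93
tool_pos: [0.4042, -0.1086, 0.157]
tcp_rot: [-0.001, 0.98, 0.197, -0.001]
wrist_force: [0.7, -0.8, 0.7]
grip_width: 0.0512
finger_force: 0.0
```

Request:
send_rows:
  motion:
    - [[0.4,-0.92,0],[0,0,0],-0.2]
    - [[0.4,-0.92,0],[0,0,0],-0.2]
    - [[0.4,-0.92,0],[0,0,0],-0.2]
    - [[0.4,-0.92,0],[0,0,0],-0.2]
    - [[0.4,-0.92,0],[0,0,0],-0.2]
    - [[0.4,-0.92,0],[0,0,0],-0.2]
    - [[0.4,-0.92,0],[0,0,0],-0.2]
    - [[0.4,-0.92,0],[0,0,0],-0.2]
    - [[0.4,-0.92,0],[0,0,0],-0.2]
    - [[0.4,-0.92,0],[0,0,0],-0.2]

```text
clock: 21.77
tool_pos: [0.4071, 0.1413, 0.157]
tcp_rot: [-0.0, 0.98, 0.197, -0.001]
wrist_force: [1.3, 0.0, 0.3]
grip_width: 0.0515
finger_force: 0.0
```

Request:
send_rows:
  motion:
    - [[0.4,-0.92,0],[0,0,0],-0.2]
    - [[0.4,-0.92,0],[0,0,0],-0.2]
    - [[0.4,-0.92,0],[0,0,0],-0.2]
    - [[0.4,-0.92,0],[0,0,0],-0.2]
    - [[0.4,-0.92,0],[0,0,0],-0.2]
    - [[0.2,-0.5,0],[0,0,0],-0.2]
    - [[0,0,0],[0,0,0],-0.2]
    - [[0,0,0],[0,0,0],-0.2]
    - [[0,0,0],[0,0,0],-0.2]

```text
clock: 22.52
tool_pos: [0.4093, 0.2779, 0.1573]
tcp_rot: [0.0, 0.98, 0.197, -0.001]
wrist_force: [0.3, -0.8, -0.1]
grip_width: 0.0512
finger_force: 0.0
```

```bash
python3 -c "
from h import *
look('lid_rust',[.408,.291],'w8',jar='jar_blue')
"
```

```text
tcp [0.4093 0.2779 0.1573]
knob [0.4152 0.2977 0.0336] [ 189  137   94   92 6725]
knob [0.3485 0.3639 0.018 ] [139 212  12  25 110]
lid_rust 0.94 [186.0, 136.9, 95.7, 92.8] [0.4097 0.2972 0.0372]
jar_blue 0.88 [195.8, 261.2, 76.2, 50.2] [0.2933 0.2577 0.0374]
jar_blue 0.67 [183.8, 122.4, 110.7, 106.8] [0.407  0.2968 0.0513]
```

Request:
send_rows:
  motion:
    - [[0.14,-0.35,0],[0,0,0],-0.2]
    - [[0.14,-0.36,0.2],[0,0,0],-0.2]
    - [[0,0,0.7],[0,0,0],-0.2]
    - [[0,0,0.8],[0,0,0],-0.2]
    - [[0,0,0.8],[0,0,0],-0.2]
    - [[0,0,0.45],[0,0,0],-0.2]
    - [[0,0,0],[0,0,0],0.1]
    - [[0,0,0],[0,0,0],0.3]
    - [[0,0,0],[0,0,0],0.5]
    - [[0,0,0],[0,0,0],1]

```text
clock: 23.5
tool_pos: [0.411, 0.2982, 0.0855]
tcp_rot: [-0.0, 0.98, 0.197, 0.001]
wrist_force: [0.2, 0.4, -1.6]
grip_width: 0.0252
finger_force: 29.6
```

Request:
send_rows:
  motion:
    - [[0,0,0],[0,0,0],1]
    - [[0,0,0],[0,0,0],1]
    - [[0,0,0],[0,0,0],1]

```text
clock: 23.75
tool_pos: [0.4104, 0.2978, 0.0849]
tcp_rot: [-0.0, 0.98, 0.197, 0.0]
wrist_force: [0.7, -0.5, -1.7]
grip_width: 0.0253
finger_force: 29.6
```

Request:
send_rows:
  motion:
    - [[0,0,-0.3],[0,0,0],1]
    - [[0,0,-0.7],[0,0,0],1]
    - [[0,0,-0.9],[0,0,0],1]
    - [[0,0,-0.9],[0,0,0],1]
    - [[0,0,-0.8],[0,0,0],1]
    - [[-0.05,0.4,-0.4],[0,0,0],1]
    - [[-0.15,0.9,0],[0,0,0],1]
    - [[-0.15,0.9,0],[0,0,0],1]
    - [[-0.15,0.9,0],[0,0,0],1]
    - [[-0.15,0.9,0],[0,0,0],1]

```text
clock: 24.58
tool_pos: [0.4336, 0.1974, 0.1844]
tcp_rot: [0.0, 0.98, 0.197, -0.0]
wrist_force: [0.8, -1.1, -2.2]
grip_width: 0.0254
finger_force: 29.8
```

Request:
send_rows:
  motion:
    - [[-0.15,0.9,0],[0,0,0],1]
    - [[-0.15,0.9,0],[0,0,0],1]
    - [[-0.05,0.4,0],[0,0,0],1]
    - [[0,0.1,0],[0,0,0],1]
    - [[0,0,0],[0,0,0],1]
    - [[0,0,0],[0,0,0],1]

```text
clock: 25.08
tool_pos: [0.4477, 0.1431, 0.1843]
tcp_rot: [-0.0, 0.98, 0.197, -0.0]
wrist_force: [-0.2, 0.9, -1.4]
grip_width: 0.0254
finger_force: 29.9
```

```bash
cat >> h.py <<'E'
def place(lid,jar,guess,name):
    """lid held at tcp-0.019; jar in view: where the tcp must go"""
    look(lid,toolT()[:2,3],name,dz=toolT()[2,3]-.019,jar=jar)
    T=toolT(); print("lid in tool frame should be ~0; shift to guess:",go([*guess,T[2,3]]))
E
python3 -c "
from h import *
place('lid_rust','jar_rust',[.503,.1675],'w9')
"
```

```text
tcp [0.4477 0.1431 0.1843]
knob [0.4732 0.1536 0.0421] [  192    63   134   226 16299]
knob [0.5023 0.1735 0.002 ] [237 114  11   9  62]
lid_rust 0.71 [188.5, 163.9, 139.3, 125.3] [0.4487 0.1438 0.0368]
jar_rust 0.85 [207.1, 61.0, 105.0, 106.6] [0.5029 0.1673 0.0509]
lid in tool frame should be ~0; shift to guess: [ 2.41 -0.02 -0.  ]
```

View pics/w9.png

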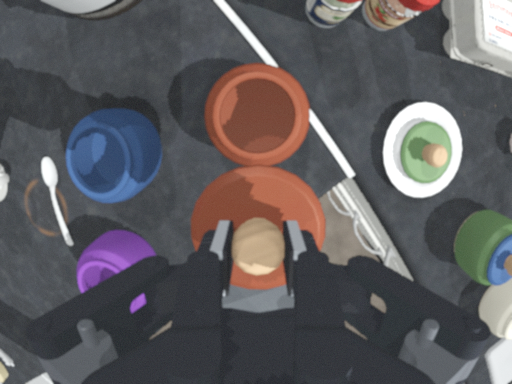

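Request:
send_rows:
  motion:
    - [[0.38,-0.02,0],[0,0,0],1]
    - [[0.7,0,0],[0,0,0],1]
    - [[0.8,0,0],[0,0,0],1]
    - [[0.5,0,0.3],[0,0,0],1]
    - [[0,0,0.7],[0,0,0],1]
    - [[0,0,0.8],[0,0,0],1]
    - [[0,0,0.8],[0,0,0],1]
    - [[0,0,0.5],[0,0,0],1]
    - [[0,0,0.2],[0,0,0],1]
    - [[0,0,0],[0,0,0],1]

```text
clock: 26.07
tool_pos: [0.5016, 0.1666, 0.1002]
tcp_rot: [-0.0, 0.98, 0.198, -0.002]
wrist_force: [0.7, 0.4, -1.3]
grip_width: 0.0252
finger_force: 29.9
```

Request:
send_rows:
  motion:
    - [[0,0,0.1],[0,0,0],1]
    - [[0,0,0.1],[0,0,0],1]
    - [[0,0,0.05],[0,0,0],1]
    - [[0,0,0],[0,0,0],1]
    - [[0,0,0],[0,0,0],1]

```text
clock: 26.48
tool_pos: [0.503, 0.1662, 0.0962]
tcp_rot: [0.0, 0.98, 0.197, 0.001]
wrist_force: [0.8, -0.1, -1.2]
grip_width: 0.0254
finger_force: 29.9
```

Request:
send_rows:
  motion:
    - [[0,0,0.08],[0,0,0],1]
    - [[0,0,0.08],[0,0,0],1]
    - [[0,0,0.06],[0,0,0],1]
    - [[0,0,0],[0,0,0],1]
    - [[0,0,0],[0,0,0],1]

```text
clock: 26.9
tool_pos: [0.5025, 0.1661, 0.09]
tcp_rot: [-0.0, 0.98, 0.197, -0.0]
wrist_force: [0.1, 0.1, -1.2]
grip_width: 0.0253
finger_force: 29.9
```

Request:
send_rows:
  motion:
    - [[0,0,0.08],[0,0,0],1]
    - [[0,0,0.06],[0,0,0],1]
    - [[0,0,0.06],[0,0,0],1]
    - [[0,0,0],[0,0,0],1]
    - [[0,0,0],[0,0,0],1]

```text
clock: 27.32
tool_pos: [0.5025, 0.1661, 0.085]
tcp_rot: [-0.0, 0.98, 0.197, -0.0]
wrist_force: [-0.3, 0.1, -1.8]
grip_width: 0.0255
finger_force: 29.9
```

Request:
send_rows:
  motion:
    - [[0,0,0.03],[0,0,0],1]
    - [[0,0,0.02],[0,0,0],1]
    - [[0,0,0],[0,0,0],1]

```text
clock: 27.57
tool_pos: [0.5027, 0.1662, 0.0846]
tcp_rot: [0.0, 0.98, 0.197, -0.0]
wrist_force: [-2.5, -0.6, 4.5]
grip_width: 0.0253
finger_force: 30.4
```

Request:
send_rows:
  motion:
    - [[0,0,0],[0,0,0],0.3]
    - [[0,0,0],[0,0,0],0]
    - [[0,0,0],[0,0,0],-0.2]
    - [[0,0,0],[0,0,0],-0.2]
    - [[0,0,-0.4],[0,0,0],-0.2]
    - [[0,0,-0.8],[0,0,0],-0.2]
    - [[0,0,-0.9],[0,0,0],-0.2]
    - [[0,0,-0.9],[0,0,0],-0.2]
    - [[0,0,0],[0,0,0],-0.2]
    - [[0,0,0],[0,0,0],-0.2]

```text
clock: 28.4
tool_pos: [0.5042, 0.1664, 0.1613]
tcp_rot: [0.0, 0.98, 0.197, 0.002]
wrist_force: [0.0, 0.2, -0.8]
grip_width: 0.0513
finger_force: 0.0
```

```bash
python3 -c "
from h import *
look('lid_rust',[.503,.167],'w10',jar='jar_rust')
print(go([.4804,-.2026,.16]))
"
```

```text
tcp [0.5042 0.1664 0.1613]
knob [0.5137 0.1712 0.0403] [ 203  130  108  110 9341]
knob [0.6358 0.147  0.0112] [337  30  37  33 342]
lid_rust 0.63 [212.1, 147.8, 93.6, 92.7] [0.5023 0.166  0.0377]
jar_rust 0.71 [205.7, 126.7, 106.6, 95.9] [0.5043 0.168  0.0493]
[-6.48 13.27 -0.08]
```

View pics/w10.png

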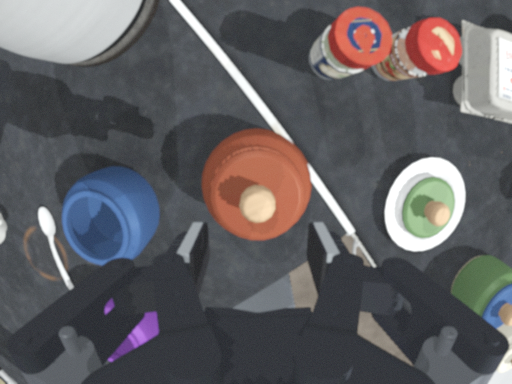

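Rust lid is home in the rust jar (knob at 258,203). Now the blue lid on the green jar.

Request:
send_rows:
  motion:
    - [[-0.2,0.45,0],[0,0,0],-0.2]
    - [[-0.45,0.92,0],[0,0,0],-0.2]
    - [[-0.45,0.92,0],[0,0,0],-0.2]
    - [[-0.45,0.92,0],[0,0,0],-0.2]
    - [[-0.45,0.92,0],[0,0,0],-0.2]
    - [[-0.45,0.92,0],[0,0,0],-0.2]
    - [[-0.45,0.92,0],[0,0,0],-0.2]
    - [[-0.45,0.92,0],[0,0,0],-0.2]
    - [[-0.45,0.92,0],[0,0,0],-0.2]
    - [[-0.45,0.92,0],[0,0,0],-0.2]

```text
clock: 29.38
tool_pos: [0.4875, -0.078, 0.1577]
tcp_rot: [-0.0, 0.98, 0.197, -0.001]
wrist_force: [0.4, -0.2, 0.2]
grip_width: 0.0515
finger_force: 0.0
```

Request:
send_rows:
  motion:
    - [[-0.45,0.92,0],[0,0,0],-0.2]
    - [[-0.45,0.92,0],[0,0,0],-0.2]
    - [[-0.45,0.92,0],[0,0,0],-0.2]
    - [[-0.45,0.92,0],[0,0,0],-0.2]
    - [[-0.43,0.86,0],[0,0,0],-0.2]
    - [0,0,0]

```text
$.motion[5][0]: bad value
```

Request:
send_rows:
  motion:
    - [[-0.45,0.92,0],[0,0,0],-0.2]
    - [[-0.45,0.92,0],[0,0,0],-0.2]
    - [[-0.45,0.92,0],[0,0,0],-0.2]
    - [[-0.45,0.92,0],[0,0,0],-0.2]
    - [[-0.43,0.86,0],[0,0,0],-0.2]
    - [[0,0,0],[0,0,0],-0.2]
    - [[0,0,0],[0,0,0],-0.2]
    - [[0,0,0],[0,0,0],-0.2]

```text
clock: 30.05
tool_pos: [0.4804, -0.2021, 0.1579]
tcp_rot: [-0.001, 0.98, 0.197, -0.001]
wrist_force: [-0.3, -0.0, 0.5]
grip_width: 0.051
finger_force: 0.0
```

```bash
python3 -c "
from h import *
look('lid_blue',[.4804,-.2026],'w11',jar='jar_green')
print(go([.4804,-.2026,.084]))
"
```

```text
tcp [ 0.4804 -0.2021  0.1579]
knob [ 0.4817 -0.2     0.0133] [ 239  181   35   37 1046]
knob [ 0.5466 -0.0681  0.011 ] [109  38  29  27 609]
lid_blue 0.78 [209.4, 142.5, 94.4, 94.4] [ 0.4816 -0.2002  0.0375]
jar_green 0.84 [201.9, 127.2, 114.3, 106.6] [ 0.4793 -0.2014  0.0516]
[-0.04  0.04  2.98]
```

Request:
send_rows:
  motion:
    - [[0.07,-0.05,0],[0,0,0],-0.2]
    - [[0,0,0.4],[0,0,0],-0.2]
    - [[0,0,0.8],[0,0,0],-0.2]
    - [[0,0,0.8],[0,0,0],-0.2]
    - [[0,0,0.6],[0,0,0],-0.2]
    - [[0,0,0.36],[0,0,0],-0.2]
    - [[0,0,0],[0,0,0],0.1]
    - [[0,0,0],[0,0,0],0.3]
    - [[0,0,0],[0,0,0],0.5]
    - [[0,0,0],[0,0,0],1]

```text
clock: 31.03
tool_pos: [0.4833, -0.201, 0.0859]
tcp_rot: [0.001, 0.98, 0.197, 0.001]
wrist_force: [0.5, 0.8, -1.7]
grip_width: 0.0253
finger_force: 29.6
```

Request:
send_rows:
  motion:
    - [[0,0,0],[0,0,0],1]
    - [[0,0,0],[0,0,0],1]
    - [[0,0,0],[0,0,0],1]

```text
clock: 31.28
tool_pos: [0.4827, -0.2008, 0.0853]
tcp_rot: [0.0, 0.98, 0.197, 0.0]
wrist_force: [0.3, -0.2, -1.0]
grip_width: 0.025
finger_force: 29.6
```

Request:
send_rows:
  motion:
    - [[0,0,-0.3],[0,0,0],1]
    - [[0,0,-0.7],[0,0,0],1]
    - [[0,0,-0.9],[0,0,0],1]
    - [[0,0,-0.9],[0,0,0],1]
    - [[0,0,-0.8],[0,0,0],1]
    - [[0.05,-0.4,-0.4],[0,0,0],1]
    - [[0.12,-0.9,0],[0,0,0],1]
    - [[0.12,-0.92,0],[0,0,0],1]
    - [[0.12,-0.92,0],[0,0,0],1]
    - [[0.12,-0.92,0],[0,0,0],1]

```text
clock: 32.12
tool_pos: [0.4544, -0.1002, 0.1847]
tcp_rot: [-0.0, 0.98, 0.197, -0.0]
wrist_force: [0.2, 0.4, -1.0]
grip_width: 0.0257
finger_force: 29.8
```

Request:
send_rows:
  motion:
    - [[0.12,-0.92,0],[0,0,0],1]
    - [[0.12,-0.92,0],[0,0,0],1]
    - [[0.12,-0.92,0],[0,0,0],1]
    - [[0.12,-0.92,0],[0,0,0],1]
    - [[0.12,-0.92,0],[0,0,0],1]
    - [[0.12,-0.92,0],[0,0,0],1]
    - [[0.12,-0.92,0],[0,0,0],1]
    - [[0.12,-0.92,0],[0,0,0],1]
    - [[0.12,-0.92,0],[0,0,0],1]
    - [[0.12,-0.92,0],[0,0,0],1]

```text
clock: 32.95
tool_pos: [0.3928, 0.1232, 0.1847]
tcp_rot: [-0.0, 0.98, 0.197, -0.0]
wrist_force: [0.6, 0.5, -0.9]
grip_width: 0.0249
finger_force: 29.8
```

Request:
send_rows:
  motion:
    - [[0.12,-0.92,0],[0,0,0],1]
    - [[0.12,-0.92,0],[0,0,0],1]
    - [[0.12,-0.92,0],[0,0,0],1]
    - [[0.12,-0.92,0],[0,0,0],1]
    - [[0.12,-0.92,0],[0,0,0],1]
    - [[0.1,-0.75,0],[0,0,0],1]
    - [[0,-0.2,0],[0,0,0],1]
    - [[0,0,0],[0,0,0],1]
    - [[0,0,0],[0,0,0],1]
    - [[0,0,0],[0,0,0],1]

```text
clock: 33.78
tool_pos: [0.3567, 0.2558, 0.1847]
tcp_rot: [0.0, 0.98, 0.197, -0.0]
wrist_force: [0.0, 0.3, -0.5]
grip_width: 0.0256
finger_force: 29.9
```

```bash
python3 -c "
from h import *
place('lid_blue','jar_blue',[.4075,.297],'w12')
"
```

```text
tcp [0.3567 0.2558 0.1847]
knob [0.3571 0.2562 0.0139] [ 232  218   53   56 2284]
knob [0.3487 0.3269 0.0033] [111 205  20   8  91]
lid_blue 0.64 [195.2, 164.8, 130.9, 126.5] [0.3575 0.2564 0.0369]
jar_blue 0.91 [186.1, 61.2, 103.7, 98.4] [0.4088 0.2973 0.0507]
lid in tool frame should be ~0; shift to guess: [ 2.5  -0.74 -0.  ]
```

View pics/w12.png

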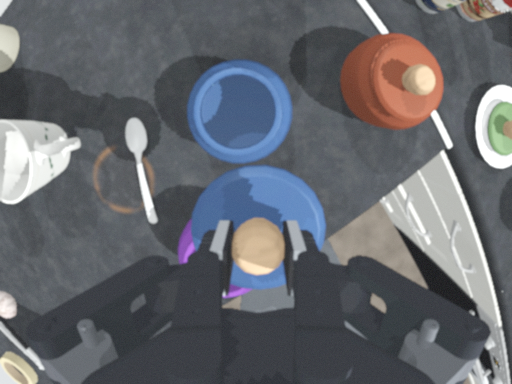

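Request:
send_rows:
  motion:
    - [[0.43,-0.13,0],[0,0,0],1]
    - [[0.8,-0.2,0],[0,0,0],1]
    - [[0.8,-0.2,0],[0,0,0],1]
    - [[0.5,-0.2,0.3],[0,0,0],1]
    - [[0,0,0.7],[0,0,0],1]
    - [[0,0,0.8],[0,0,0],1]
    - [[0,0,0.8],[0,0,0],1]
    - [[0,0,0.5],[0,0,0],1]
    - [[0,0,0.2],[0,0,0],1]
    - [[0,0,0],[0,0,0],1]

```text
clock: 34.77
tool_pos: [0.4072, 0.2967, 0.1009]
tcp_rot: [0.0, 0.98, 0.197, -0.002]
wrist_force: [-0.5, 0.2, -1.4]
grip_width: 0.0254
finger_force: 29.9
```

Request:
send_rows:
  motion:
    - [[0,0,0.1],[0,0,0],1]
    - [[0,0,0.1],[0,0,0],1]
    - [[0,0,0.05],[0,0,0],1]
    - [[0,0,0],[0,0,0],1]
    - [[0,0,0],[0,0,0],1]

```text
clock: 35.18
tool_pos: [0.4084, 0.298, 0.0967]
tcp_rot: [-0.0, 0.98, 0.197, 0.001]
wrist_force: [-0.1, -0.1, -1.3]
grip_width: 0.0257
finger_force: 29.9
```

Request:
send_rows:
  motion:
    - [[0,0,0.08],[0,0,0],1]
    - [[0,0,0.08],[0,0,0],1]
    - [[0,0,0.06],[0,0,0],1]
    - [[0,0,0],[0,0,0],1]
    - [[0,0,0],[0,0,0],1]

```text
clock: 35.6
tool_pos: [0.4079, 0.2978, 0.0904]
tcp_rot: [0.0, 0.98, 0.197, -0.0]
wrist_force: [-0.1, 0.1, -1.0]
grip_width: 0.0254
finger_force: 29.8
```

Request:
send_rows:
  motion:
    - [[0,0,0.08],[0,0,0],1]
    - [[0,0,0.06],[0,0,0],1]
    - [[0,0,0.06],[0,0,0],1]
    - [[0,0,0],[0,0,0],1]
    - [[0,0,0],[0,0,0],1]

```text
clock: 36.02
tool_pos: [0.408, 0.2978, 0.0855]
tcp_rot: [0.0, 0.98, 0.197, -0.0]
wrist_force: [-0.3, 0.9, -1.6]
grip_width: 0.0253
finger_force: 29.8
```

Request:
send_rows:
  motion:
    - [[0,0,0.03],[0,0,0],1]
    - [[0,0,0.02],[0,0,0],1]
    - [[0,0,0],[0,0,0],1]

```text
clock: 36.27
tool_pos: [0.4082, 0.2979, 0.0851]
tcp_rot: [0.0, 0.98, 0.197, 0.0]
wrist_force: [-1.1, -1.4, 4.1]
grip_width: 0.0254
finger_force: 30.4
```

Request:
send_rows:
  motion:
    - [[0,0,0],[0,0,0],0.3]
    - [[0,0,0],[0,0,0],0]
    - [[0,0,0],[0,0,0],-0.2]
    - [[0,0,0],[0,0,0],-0.2]
    - [[0,0,-0.4],[0,0,0],-0.2]
    - [[0,0,-0.8],[0,0,0],-0.2]
    - [[0,0,-0.9],[0,0,0],-0.2]
    - [[0,0,-0.9],[0,0,0],-0.2]
    - [[0,0,0],[0,0,0],-0.2]
    - [[0,0,0],[0,0,0],-0.2]

```text
clock: 37.1
tool_pos: [0.4095, 0.2986, 0.1617]
tcp_rot: [-0.001, 0.98, 0.197, 0.002]
wrist_force: [0.6, 0.5, 0.2]
grip_width: 0.0514
finger_force: 0.0
```

```bash
python3 -c "
from h import *
look('lid_blue',[.408,.297],'w13',jar='jar_blue')
print(go([.5487,-.0333,.16]))
"
```

```text
tcp [0.4095 0.2986 0.1617]
knob [0.4073 0.2977 0.0132] [241 186  35  36 985]
knob [0.3435 0.3829 0.0229] [106 206  19  21 121]
lid_blue 0.8 [212.9, 148.0, 88.8, 91.1] [0.4078 0.2978 0.0377]
jar_blue 0.8 [199.9, 264.5, 86.2, 46.8] [0.2915 0.2659 0.0391]
jar_blue 0.75 [204.0, 127.7, 109.2, 98.7] [0.4099 0.2966 0.0503]
[ 0.11 14.39 -0.06]
```

Request:
send_rows:
  motion:
    - [[0,0.5,0],[0,0,0],-0.2]
    - [[0,0.95,0],[0,0,0],-0.2]
    - [[0,0.95,0],[0,0,0],-0.2]
    - [[0,0.95,0],[0,0,0],-0.2]
    - [[0,0.95,0],[0,0,0],-0.2]
    - [[0,0.95,0],[0,0,0],-0.2]
    - [[0,0.95,0],[0,0,0],-0.2]
    - [[0,0.95,0],[0,0,0],-0.2]
    - [[0,0.95,0],[0,0,0],-0.2]
    - [[0,0.95,0],[0,0,0],-0.2]

```text
clock: 38.08
tool_pos: [0.4947, 0.088, 0.1578]
tcp_rot: [-0.0, 0.98, 0.197, -0.002]
wrist_force: [0.7, 0.4, -0.3]
grip_width: 0.0511
finger_force: 0.0
```

Request:
send_rows:
  motion:
    - [[0,0.95,0],[0,0,0],-0.2]
    - [[0,0.95,0],[0,0,0],-0.2]
    - [[0.1,0.95,0.5],[0,0,0],-0.2]
    - [[0,0.95,0.8],[0,0,0],-0.2]
    - [[0,0.95,0.7],[0,0,0],-0.2]
    - [[0,0.6,0.4],[0,0,0],-0.2]
    - [[0,0,0],[0,0,0],-0.2]
    - [[0,0,0],[0,0,0],-0.2]
    - [[0,0,0],[0,0,0],-0.2]

```text
clock: 38.83
tool_pos: [0.5488, -0.0326, 0.0989]
tcp_rot: [-0.001, 0.98, 0.197, -0.001]
wrist_force: [0.4, 0.2, -0.1]
grip_width: 0.0512
finger_force: 0.0
```

```bash
python3 -c "
from h import *
look('lid_green',[.5487,-.0333],'w14',dz=.004)
print(go([.5487,-.0333,.022]))
"
```

```text
tcp [ 0.5488 -0.0326  0.0989]
knob [ 0.549  -0.0334  0.0134] [ 241  183   36   37 1037]
knob [0.6562 0.0744 0.0093] [160   0  34  20 354]
lid_green 0.95 [214.6, 145.8, 90.6, 92.0] [ 0.5488 -0.0336  0.0379]
[-0.05  0.02  3.11]
```

Request:
send_rows:
  motion:
    - [[0,0.03,0.4],[0,0,0],-0.2]
    - [[0,0,0.8],[0,0,0],-0.2]
    - [[0,0,0.8],[0,0,0],-0.2]
    - [[0,0,0.7],[0,0,0],-0.2]
    - [[0,0,0.34],[0,0,0],-0.2]
    - [[0,0,0],[0,0,0],-0.2]
    - [[0,0,0],[0,0,0],0.1]
    - [[0,0,0],[0,0,0],0.3]
    - [[0,0,0],[0,0,0],0.5]
    - [[0,0,0],[0,0,0],1]

```text
clock: 39.77
tool_pos: [0.5512, -0.0341, 0.0249]
tcp_rot: [0.001, 0.98, 0.197, 0.002]
wrist_force: [0.6, 0.3, 2.3]
grip_width: 0.0252
finger_force: 29.8
```

Request:
send_rows:
  motion:
    - [[0,0,0],[0,0,0],1]
    - [[0,0,0],[0,0,0],1]
    - [[0,0,0],[0,0,0],1]

```text
clock: 40.02
tool_pos: [0.5512, -0.0341, 0.0248]
tcp_rot: [0.001, 0.98, 0.197, 0.001]
wrist_force: [0.5, 0.7, 6.1]
grip_width: 0.0252
finger_force: 30.0
```

Request:
send_rows:
  motion:
    - [[0,0,-0.3],[0,0,0],1]
    - [[0,0,-0.7],[0,0,0],1]
    - [[0,0,-0.9],[0,0,0],1]
    - [[0,0,-0.9],[0,0,0],1]
    - [[0,0,-0.9],[0,0,0],1]
    - [[0,0,-0.9],[0,0,0],1]
    - [[0,0,-0.9],[0,0,0],1]
    - [[0,0,-0.7],[0,0,0],1]
    - [[-0.3,0.2,-0.2],[0,0,0],1]
    - [[-0.8,0.53,0],[0,0,0],1]

```text
clock: 40.85
tool_pos: [0.5331, -0.0607, 0.1854]
tcp_rot: [0.001, 0.98, 0.199, 0.002]
wrist_force: [1.1, -0.8, -1.5]
grip_width: 0.0255
finger_force: 29.7
```

Request:
send_rows:
  motion:
    - [[-0.85,0.57,0],[0,0,0],1]
    - [[-0.85,0.57,0],[0,0,0],1]
    - [[-0.85,0.57,0],[0,0,0],1]
    - [[-0.85,0.57,0],[0,0,0],1]
    - [[-0.85,0.57,0],[0,0,0],1]
    - [[-0.85,0.57,0],[0,0,0],1]
    - [[-0.85,0.57,0],[0,0,0],1]
    - [[-0.5,0.35,0],[0,0,0],1]
    - [[0,0,0],[0,0,0],1]
    - [[0,0,0],[0,0,0],1]

```text
clock: 41.68
tool_pos: [0.4233, -0.2239, 0.1823]
tcp_rot: [-0.001, 0.981, 0.196, -0.001]
wrist_force: [1.0, 0.3, -1.3]
grip_width: 0.0253
finger_force: 29.7
```

Request:
send_rows:
  motion:
    - [[0,0,0],[0,0,0],1]
    - [[0,0,0],[0,0,0],1]

```text
clock: 41.85
tool_pos: [0.4247, -0.2229, 0.1829]
tcp_rot: [-0.0, 0.98, 0.198, -0.0]
wrist_force: [0.4, 0.2, -1.4]
grip_width: 0.0253
finger_force: 29.7
```

```bash
python3 -c "
from h import *
place('lid_green','jar_green',[.480,-.201],'w15')
"
```

```text
tcp [ 0.4247 -0.2229  0.1829]
knob [ 0.4245 -0.2228  0.0136] [ 234  219   49   56 2191]
knob [ 0.4357 -0.281   0.01  ] [362 248  26  18 232]
lid_green 0.56 [194.5, 167.7, 129.8, 121.9] [ 0.4251 -0.2225  0.0367]
jar_green 0.77 [210.2, 66.2, 106.6, 102.6] [ 0.4809 -0.2005  0.0512]
lid in tool frame should be ~0; shift to guess: [ 2.37  0.04 -0.  ]
```

View pics/w15.png

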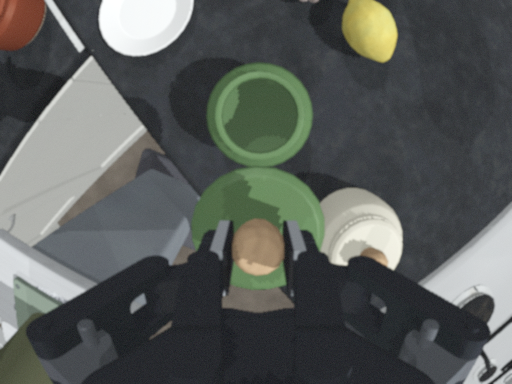

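Request:
send_rows:
  motion:
    - [[0.41,0.04,0],[0,0,0],1]
    - [[0.7,0,0],[0,0,0],1]
    - [[0.8,0,0],[0,0,0],1]
    - [[0.5,0,0.3],[0,0,0],1]
    - [[0,0,0.7],[0,0,0],1]
    - [[0,0,0.8],[0,0,0],1]
    - [[0,0,0.8],[0,0,0],1]
    - [[0,0,0.4],[0,0,0],1]
    - [[0,0,0.2],[0,0,0],1]
    - [[0,0,0],[0,0,0],1]

```text
clock: 42.83
tool_pos: [0.4803, -0.2006, 0.1022]
tcp_rot: [-0.001, 0.98, 0.197, -0.001]
wrist_force: [0.1, 0.7, -0.8]
grip_width: 0.0248
finger_force: 29.7
```

Request:
send_rows:
  motion:
    - [[0,0,0.1],[0,0,0],1]
    - [[0,0,0.1],[0,0,0],1]
    - [[0,0,0.05],[0,0,0],1]
    - [[0,0,0],[0,0,0],1]
    - [[0,0,0],[0,0,0],1]

```text
clock: 43.25
tool_pos: [0.481, -0.2016, 0.0977]
tcp_rot: [0.0, 0.98, 0.197, 0.0]
wrist_force: [-0.1, -0.0, -1.2]
grip_width: 0.025
finger_force: 29.7
```

Request:
send_rows:
  motion:
    - [[0,0,0.08],[0,0,0],1]
    - [[0,0,0.06],[0,0,0],1]
    - [[0,0,0.04],[0,0,0],1]
    - [[0,0,0],[0,0,0],1]
    - [[0,0,0],[0,0,0],1]

```text
clock: 43.67
tool_pos: [0.4805, -0.2013, 0.0925]
tcp_rot: [-0.0, 0.98, 0.197, -0.0]
wrist_force: [0.8, -0.5, -0.8]
grip_width: 0.025
finger_force: 29.7
```

Request:
send_rows:
  motion:
    - [[0,0,0.08],[0,0,0],1]
    - [[0,0,0.08],[0,0,0],1]
    - [[0,0,0.06],[0,0,0],1]
    - [[0,0,0],[0,0,0],1]
    - [[0,0,0],[0,0,0],1]

```text
clock: 44.08
tool_pos: [0.4809, -0.2013, 0.087]
tcp_rot: [0.0, 0.98, 0.197, 0.0]
wrist_force: [1.6, -0.3, -1.2]
grip_width: 0.0254
finger_force: 29.8
```

Request:
send_rows:
  motion:
    - [[0,0,0.03],[0,0,0],1]
    - [[0,0,0.03],[0,0,0],1]
    - [[0,0,0],[0,0,0],1]

```text
clock: 44.33
tool_pos: [0.481, -0.2013, 0.0859]
tcp_rot: [0.0, 0.98, 0.197, 0.0]
wrist_force: [2.4, 1.1, 0.4]
grip_width: 0.0255
finger_force: 29.9
```

Request:
send_rows:
  motion:
    - [[0,0,0.03],[0,0,0],1]
    - [[0,0,0],[0,0,0],1]
    - [[0,0,0],[0,0,0],0.3]
    - [[0,0,0],[0,0,0],0]
    - [[0,0,0],[0,0,0],-0.2]
    - [[0,0,0],[0,0,0],-0.2]
    - [[0,0,-0.4],[0,0,0],-0.2]
    - [[0,0,-0.8],[0,0,0],-0.2]
    - [[0,0,-0.9],[0,0,0],-0.2]
    - [[0,0,-0.9],[0,0,0],-0.2]

```text
clock: 45.17
tool_pos: [0.4802, -0.2013, 0.1608]
tcp_rot: [-0.0, 0.98, 0.197, -0.001]
wrist_force: [0.3, -0.2, 0.2]
grip_width: 0.0512
finger_force: 0.0
```

Request:
send_rows:
  motion:
    - [[-0.8,0,-0.4],[0,0,0],-0.2]
    - [[-0.9,0,0],[0,0,0],-0.2]
    - [[-0.9,0,0],[0,0,0],-0.2]
    - [[0,0,0],[0,0,0],-0.2]
    - [[0,0,0],[0,0,0],-0.2]

```text
clock: 45.58
tool_pos: [0.4203, -0.2269, 0.1705]
tcp_rot: [0.0, 0.981, 0.196, 0.0]
wrist_force: [0.3, -0.1, 0.2]
grip_width: 0.0509
finger_force: 0.0
```

```bash
python3 -c "
from h import *
look('lid_green',[.481,-.201],'w16',jar='jar_green')
s=manip.camera('scene');t=manip.camera('top')
A=cv2.resize(s['pixels'][100:324,130:330,::-1],None,fx=1.9,fy=1.9,interpolation=cv2.INTER_CUBIC)
B=cv2.resize(t['pixels'][110:225,100:430,::-1],(400,139),interpolation=cv2.INTER_CUBIC)
C=cv2.resize(manip.camera('wrist')['pixels'][...,::-1],(400,286))
r=np.vstack([B,C]);cv2.imwrite('pics/end.png',np.hstack([A[:425],r[:425]]))
"
```

```text
tcp [ 0.4203 -0.2269  0.1705]
knob [ 0.4792 -0.2021  0.0128] [ 240   95   36   35 1009]
knob [ 0.4082 -0.3431  0.0108] [363 248  26  20 367]
lid_green 0.78 [213.0, 64.6, 92.8, 94.9] [ 0.4789 -0.202   0.0375]
jar_green 0.69 [201.8, 55.4, 112.2, 105.8] [ 0.481  -0.2004  0.051 ]
```

View pics/end.png

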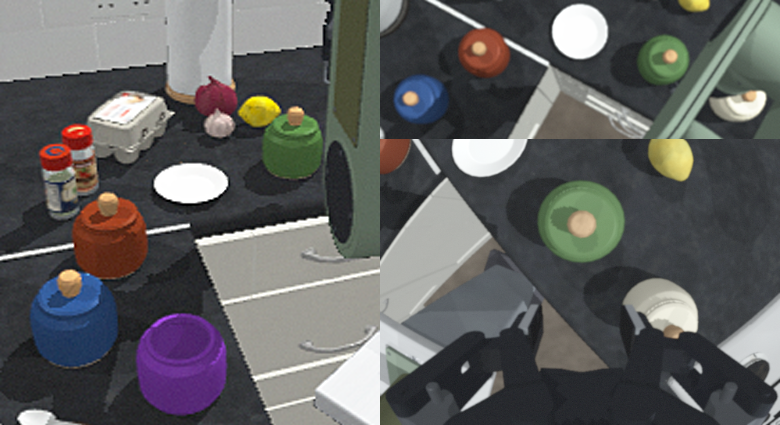

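```bash
python3 -c "
from workcell import manip
print(manip.finish_job())"
```

```text
the job is handed in; nothing more can be done
None
```

All four jars now wear the lid of their own colour, each upright and fully home by the last camera and force checks; the saucer is empty, no lid was laid on the worktop, and the job was handed in at about 46 s.

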